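# Hold the check cell in the lit bay of the clarity meter

## Task

Check the clarity meter with its glass check cell: lift the cell out of its stand by its two frosted faces only, the fingers never touching the clear glass, and hold it upright and still in the light path of the bay that has the lamp fitted (the other has a low blanking block), its window centred on the beam and its clear faces square to lamp and sensor. Finish while still holding it there, hanging free and touching no part of the meter. Leave the wine glass, jar and mug undisturbed.

Things in the scene. Friction and masses are not known exactly. Their poses are not given: they have to be found in the camera images.
- cell: Loose glass check cell, 0.1-0.17 kg, 80 mm tall. Clear core 26 mm (x) by 20 mm (y), with a whitish frosted plate 22 mm wide, 5 mm thick, full height, on each y side: 30 mm over the frosted faces (+y, -y), 26 mm over the clear faces (+x, -x). Origin: centre of underside, z up. Starts upright in the stand's pocket, underside 8 mm above the table, top 68 mm sticking out. Half a turn looks the same.
- window (a point): Centre of the cell's window: on the cell's axis, 25 mm above its underside; its axes are the cell's.
- stand: Fixed grey plastic stand, 100 mm (x) by 90 mm (y) by 20 mm high, with one rectangular pocket in the middle, 12 mm deep and 29 by 33 mm (1.5 mm clearance on each side of the cell). Origin at the centre of its underside on the table.
- meter: Fixed clarity meter. Deck 20 mm thick, x from -122 to +92 mm, 250 mm along y. Two open bays at y = +62 and -62 mm. Each has a black sensor post at x = 40 to 70 mm, 48 mm wide, top 90 mm above the table, its window facing -x, 65 mm above the table; facing it, at x = -82 mm, lamp head or blanking block. Gap from lamp snout to post 80 mm. Origin on the table, midway between the bays.
- lamp: Fixed lamp head on the deck at either bay: black block 45 (x) by 48 mm, 70 mm tall (fins on top reach 100 mm above the table), with a round steel snout 28 mm across reaching 20 mm towards its +x, at the sensor post. Origin: centre of underside, 20 mm above the table; x along the beam.
- beam (a point): Middle of the light path in the lamp's bay: on the beam, half way between snout and sensor, 65 mm above the table, 82.5 mm along x from the lamp's axis; its x axis is the beam direction. Hold the cell's window here with the cell's x axis along the beam (either way round).
- blank: Fixed plain black blanking block in the place of a lamp at the other bay, 45 by 48 mm and only 30 mm tall, without a snout. Origin at the centre of its underside, 20 mm above the table.
- wineglass: Bystander: wine glass on a stem, 72 mm across and 145 mm tall, standing. Origin at the centre of its underside. Leave alone.
- jar: Bystander: glass jar with lid, 64 mm across and 90 mm tall, standing. Origin at the centre of its underside. Leave alone.
- cup: Bystander: white mug, 76 mm across and 85 mm tall, standing, handle on its +y side. Origin at the centre of its underside. Leave alone.
Not all that is in view belongs to the job. There is more than one size of the cell; the job needs the smaller. Of the things that look like the stand, take the one that is nearest to the robot's base at the start.

How it is judged:
On the way:
1. the cell is gripped and lifted out of its stand (contact force between cell and the fingers above 2 N and height (world z) of cell above 0.03 m), for 0.2 s.
At the end, for the whole second after the job is handed in: Fingers hold the cell, still; window within 6 mm of the beam sideways, 8 mm in height, 15 mm of mid-gap along it; clear-face axis within 0.14 rad of the beam, upright within 0.12 rad; cell touches no meter, lamp, blank or stand; wine glass, jar, mug moved under 20 mm (contact force between cell and the fingers above 2 N and x of window in the frame of beam between -0.015 and 0.015 m and y of window in the frame of beam between -0.006 and 0.006 m and z of window in the frame of beam between -0.008 and 0.008 m and angle between the x axis of cell and the x axis of lamp, either way round below 0.14 rad and angle between cell's own z axis and vertical below 0.12 rad and contact force between cell and meter below 0.2 N and contact force between cell and lamp below 0.2 N and contact force between cell and blank below 0.2 N and contact force between cell and stand below 0.2 N and linear speed of cell below 0.02 m/s and angular speed of cell below 0.2 rad/s and distance of each of wineglass, jar, cup from where it was at the start of the episode below 0.02 m); the arm keeps its last pose, push and grip.
It fails at once if the fingers touch the clear glass (contact force between the fingers and cell_c0 above 0.5 N).
It fails at once if the wine glass, jar or mug is disturbed (distance of any of wineglass, jar, cup from where it was at the start of the episode above 0.02 m or angle between any of wineglass, jar, cup's own z axis and vertical above 0.3 rad).
It also fails if it takes over 35 s, if anything falls off the work surface, if the arm or the gripper's body presses on something with over 40 N, if the wrist force passes 120 N, or if a joint passes its speed limit or range.

## Robot

A 6-joint arm with a two-finger parallel gripper is mounted at the origin on the work surface. World frame = base frame: x ahead of the robot, y to its left, z up, the work surface at z = 0. Lengths are in m, angles in rad, forces in N, time in s.
With the tool pointing down it reaches from about 0.425 to 0.95 m from the base axis. Payload 3.5 kg.
Tool frame: the origin (TCP) lies between the finger pads; the fingertips stand 22 mm ahead of it and the grasp point (between the pads) lies 3 mm ahead of it (ctrl.nose_length is the z of the fingertips in the tool frame, in m); z points along the fingers, y is the line along which they close (so a half turn about z gives the same grasp; the last joint's range is limited). The gripper opens to 85 mm and grips with 20 to 120 N. Pads are 22 mm wide; open, the fingers measure 114 mm over their backs; the gripper's body (76 mm by 85 mm) begins 54 mm behind the grasp point. The pads swing forward as they close: fully open they stand 13 mm farther back than shut.
Start: joints at [1.038, 0.286, 1.577, -0, 1.279, -0.15], TCP at [0.252, 0.626, 0.22] pointing down, gripper open.
Joint ranges: [-2.77, 2.77], [-0.9, 2.22], [0.21, 2.48], [-1.53, 4.67], [0.24, 2.81], [-2.84, 2.84]. Speed limits (rad/s): [2.79, 2.79, 3.14, 3.14, 3.14, 3.14].

## Interface

Orientations are given as a unit quaternion [x, y, z, w].
In Python, from plant import ctrl gives the robot as it stands. The module is installed in compiled form; this text tells all that it offers.
- The arm moves only by the tool send_rows, never from a script. Its argument "rows" is text: rows parted by semicolons, each of 7 numbers parted by spaces: the turn, a rotation vector about the tool's x, y, z in normalised numbers (1 is 45 degrees), then the shift along the tool's x, y, z in fractions of the full range, 1 being 400 mm, then the opening, from -1 (shut) to 1 (fully open). A call has 1 to 8 rows; each row is the pose to reach, as a shift and turn from the pose commanded when the call began, along the tool's axes at that moment; what a row does not reach only later rows make up. A row lasts 1/8 s, in which the tool goes at most 62.5 mm and 10.7 degrees, less where a joint would pass 70% of its speed; a pose out of reach is approached as far as the arm can. No shift or turn number may pass 1 either way. A call with a gripper value outside its range is refused whole. The fingers move at their own pace and stop on an object; "grip_force" is the grip in N (left out, the last holds). Time passes only in rows, so rows that repeat a pose let the fingers close. It gives the time, the measured TCP pose, the force, the opening and the grip force at its end, in the units of the state.
- ctrl.get_state(): the state, without advancing time (a new reading comes with each control period).
- ctrl.read_camera(name): name is "scene" or "top" or "wrist"; returns a dict with "color" (420x560x3 uint8, red, green, blue), "fx", "fy", "cx", "cy" (pixels), "D" ([k1, k2, p1, p2, k3] as OpenCV has them; the pictures are not rectified), "extrinsics" (4x4, takes a point from world to camera coordinates). Camera axes: x right, y down, z forward; pixel columns grow to the right and rows downward; lengths in m; the calibration is good to about 2 mm. A picture is of the moment at which its call begins. There is no depth.
- ctrl.sign_off(): hands the job in; it is judged then, once.
Trained networks look in a picture, given as the dict that the camera call returned (one of the last four; its "shot" number tells which), for a name from the list of things; names that differ only in an ending like _2 or _b are one class to them, and where a whole thing is asked for, a point or a joint stands for the part that bears it (a point fixed in the world has none). Each returns a list of dicts, best first, with "p" (0 to 1); they miss things now and then, are a little off and sometimes report something else, mostly with a low value. They report only what shows in the picture. A call takes as long as a camera call. They do not tell look-alikes from the thing itself.
- ctrl.look_for(picture, target): "position" ([x, y, z] in m, in the coordinates of the camera as it stood for that picture, good to about 4 mm: the middle of the surface that is visible of it).
The state is a dict: "time": time; "qpos": joint angles; "dq": joint speeds; "joint_efforts": joint torques, N m; "eef_pos": TCP position; "tcp_rot": TCP orientation; "contact_force": force on the tool from outside, world axes, zero at the start; "wrist_torque": the same for the moment, N m; "opening": opening from 0.0 (shut) to 1.0 (fully open); "finger_force": force on a finger pad.
Only numpy, scipy, OpenCV 4.12 (cv2) and the standard library are available. Lean on these libraries where they do the work, as an engineer would, in place of code of your own. Each camera call takes 0.05 s, during which the arm holds its last target. There are 200 camera calls.

## Working session

There is one attempt and no reset: what is moved stays moved. The work goes in short steps, Python scripts to look and compute and a tool call to move; the robot and the scene stay as the last step left them, time stands still between calls to the robot, and variables do not carry over. Pictures are saved under pics/ and viewed, at most 10 in all, crops included, and the job is handed in when it is done.

Besides the shell and the picture viewer there is one more tool, called after "Call:" as name(argument=value, ...), one argument or row to a line, values as JSON. send_rows: Moves the arm, as the interface text tells. Its arguments: {"type":"object","properties":{"rows":{"type":"string"},"grip_force":{"type":"number"}},"required":["rows"]}

```bash
mkdir -p pics
cat > h.py <<'E'
import numpy as np, cv2
from plant import ctrl
def shot(n):
    p=ctrl.read_camera(n); p['n']=n; return p
def toworld(p,c):
    E=np.array(p['extrinsics']); return E[:3,:3].T@(np.array(c)-E[:3,3])
def K(p): return np.array([[p['fx'],0,p['cx']],[0,p['fy'],p['cy']],[0,0,1.]])
def proj(p,X):
    E=np.array(p['extrinsics']); return cv2.projectPoints(np.array(X,float).reshape(-1,3),cv2.Rodrigues(E[:3,:3])[0],E[:3,3],K(p),np.array(p['D']))[0].reshape(-1,2)
def ray(p,uv,z):
    E=np.array(p['extrinsics']);R=E[:3,:3]
    n=cv2.undistortPoints(np.array(uv,float).reshape(-1,1,2),K(p),np.array(p['D'])).reshape(-1,2)
    d=np.c_[n,np.ones(len(n))]@R; o=-R.T@E[:3,3]
    return o+d*((z-o[2])/d[:,2:])
def save(p,f,crop=None,s=1):
    im=p['color'][:,:,::-1]
    if crop: im=im[crop[1]:crop[3],crop[0]:crop[2]]
    cv2.imwrite('pics/'+f,cv2.resize(im,None,fx=s,fy=s,interpolation=cv2.INTER_CUBIC))
E
python3 - <<'E'
from h import *
np.set_printoptions(precision=3,suppress=True)
for n in ['scene','top']:
    p=shot(n); save(p,n+'0.png',s=1.4)
    np.save('/tmp/'+n+'.npy',p,allow_pickle=True)
    for t in ['cell','stand','meter','lamp','blank','wineglass','jar','cup']:
        for d in ctrl.look_for(p,t)[:4]:
            w=toworld(p,d['position']); print(n,t,round(d['p'],2),w,proj(p,w)[0].round())
print(ctrl.get_state())
E
```

```text
scene cell 0.67 [0.474 0.303 0.07 ] [360. 191.]
scene cell 0.62 [0.455 0.185 0.061] [316. 185.]
scene stand 0.76 [0.651 0.3   0.023] [354. 247.]
scene stand 0.71 [0.466 0.185 0.02 ] [314. 200.]
scene meter 0.67 [0.467 0.186 0.019] [315. 200.]
scene meter 0.59 [ 0.603 -0.11   0.023] [196. 214.]
scene lamp 0.94 [ 0.518 -0.044  0.077] [228. 182.]
scene blank 0.59 [ 0.472 -0.159  0.047] [195. 179.]
scene wineglass 0.71 [0.744 0.157 0.115] [289. 233.]
scene jar 0.72 [0.523 0.421 0.059] [407. 210.]
scene cup 0.89 [ 0.801 -0.145  0.051] [147. 254.]
top cell 0.63 [0.453 0.304 0.112] [197. 263.]
top cell 0.61 [0.447 0.178 0.086] [250. 265.]
top stand 0.94 [0.636 0.295 0.02 ] [209. 197.]
top stand 0.93 [0.437 0.183 0.016] [251. 270.]
top meter 0.72 [ 0.554 -0.127  0.025] [368. 223.]
top lamp 0.93 [ 0.497 -0.052  0.089] [344. 242.]
top blank 0.77 [ 0.459 -0.16   0.055] [386. 258.]
top blank 0.24 [ 0.497 -0.055  0.09 ] [345. 242.]
top wineglass 0.62 [ 0.789 -0.164  0.044] [378. 135.]
top wineglass 0.6 [0.717 0.147 0.15 ] [260. 150.]
top jar 0.61 [0.495 0.412 0.093] [155. 247.]
top cup 0.84 [ 0.789 -0.164  0.046] [378. 134.]
{'time': 0.9, 'qpos': array([ 1.038,  0.286,  1.577, -0.   ,  1.279, -0.15 ]), 'dq': array([-0.001,  0.001, -0.   , -0.   ,  0.001, -0.   ]), 'joint_efforts': array([  0.   , -40.595, -29.295,  -0.   ,   0.   ,   0.   ]), 'eef_pos': array([0.252, 0.626, 0.22 ]), 'tcp_rot': array([0.19 , 0.982, 0.   , 0.   ]), 'contact_force': array([-0.235, -0.098,  0.64 ]), 'wrist_torque': array([ 0.044, -0.01 ,  0.011]), 'finger_force': 0.0, 'opening': 1.0024354633976813}
```

View pics/scene0.png

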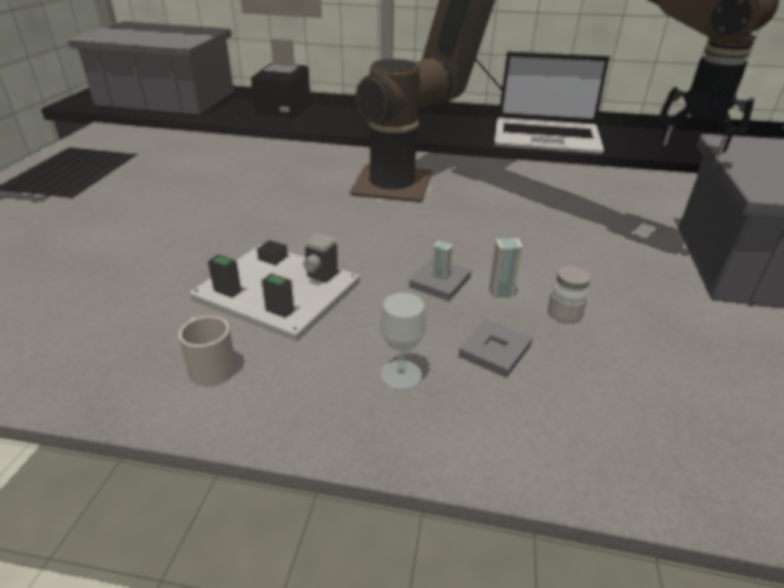

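View pics/top0.png

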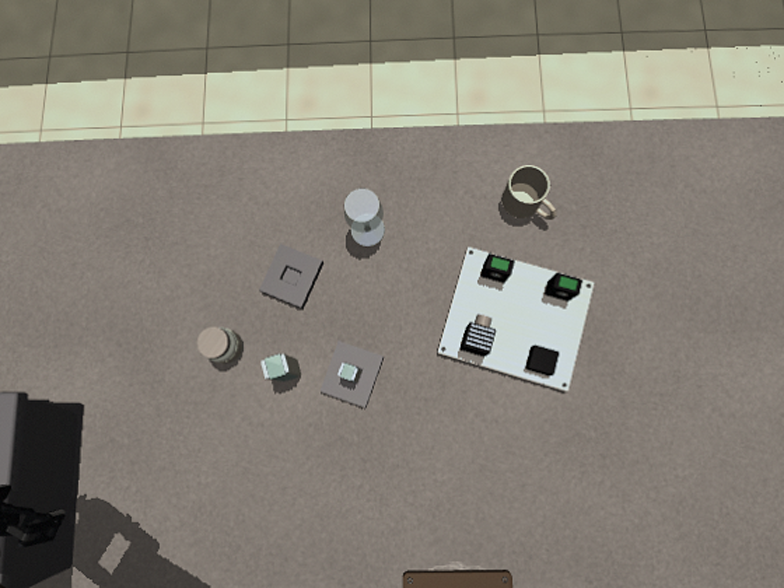

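Run:
```python
from h import *
np.set_printoptions(precision=4,suppress=True)
p=np.load('/tmp/top.npy',allow_pickle=True).item()
im=p['color'].astype(int)
m=((im.min(2)>150)).astype(np.uint8); m[:165]=0
n,l,s,c=cv2.connectedComponentsWithStats(m); k=1+np.argmax(s[1:,4]); 
cn=max(cv2.findContours((l==k).astype(np.uint8),0,1)[0],key=cv2.contourArea)
h=cv2.convexHull(cn).reshape(-1,2)
w=ray(p,h,0.02)[:,:2]; print(cv2.minAreaRect((w*1000).astype(np.float32)))
box=cv2.boxPoints(cv2.minAreaRect((w*1000).astype(np.float32)));print(box)
save(p,'c0.png',(210,225,300,300),6)
# stand corners guess
q=np.array([[337,346],[383,353],[367,407],[321,392]])/1.4
print(ray(p,q,0.02))
```

```text
((545.8224487304688, -128.012939453125), (248.32115173339844, 213.42343139648438), 72.17213439941406)
[[ 406.2222 -213.5407]
 [ 609.3971 -278.8821]
 [ 685.4227  -42.4852]
 [ 482.2478   22.8562]]
[[0.4974 0.2093 0.02  ]
 [0.4825 0.1231 0.02  ]
 [0.384  0.1541 0.02  ]
 [0.4127 0.2391 0.02  ]]
```

View pics/c0.png

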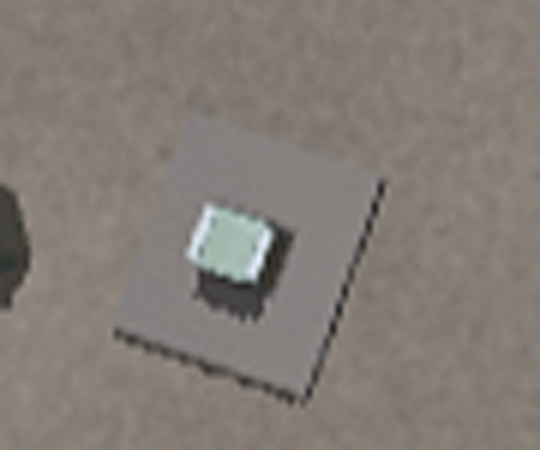

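```bash
cat >> h.py <<'E'
from scipy.spatial.transform import Rotation as Ro
np.set_printoptions(precision=4,suppress=True)
def plan(pos,yaw,st=None):
    """tool pointing down, tool y closing along direction yaw+90 (mod 180); prints turn deg, shift mm"""
    st=st or ctrl.get_state(); R=Ro.from_quat(st['tcp_rot']); best=[]
    for a in (0,np.pi):
        c,s=np.cos(yaw+a),np.sin(yaw+a)
        T=Ro.from_matrix(np.array([[c,s,0],[s,-c,0],[0,0,-1.]]).T)
        best.append(np.degrees((R.inv()*T).as_rotvec()))
    sh=R.inv().apply(np.array(pos)-st['eef_pos'])*1000
    print('turns',best,'shift',sh,'q6',st['qpos'][5])
E
python3 - <<'E'
from h import *
p=np.load('/tmp/top.npy',allow_pickle=True).item()
f=lambda a:np.array(a)/6+np.array([210,225])-.4
w=ray(p,f([[193,115],[383,180],[305,402],[117,333]]),.02);print(w, w.mean(0))
e=[w[1]-w[2],w[0]-w[3],w[0]-w[1],w[3]-w[2]]
print([ (np.hypot(*v[:2]),np.degrees(np.arctan2(v[1],v[0]))) for v in e])
print(ray(p,f([[230,243]]),.088))
plan([w[:,0].mean(),w[:,1].mean(),.22],np.arctan2(e[0][1],e[0][0]))
E
```

```text
[[0.5062 0.2065 0.02  ]
 [0.4761 0.1236 0.02  ]
 [0.3818 0.1585 0.02  ]
 [0.4124 0.2396 0.02  ]] [0.4441 0.1821 0.02  ]
[(np.float64(0.10053929445911858), np.float64(-20.33395103155043)), (np.float64(0.09948207559848504), np.float64(-19.43265438195096)), (np.float64(0.08826798561952592), np.float64(70.05087862535456)), (np.float64(0.08670245739786485), np.float64(69.35104470659518))]
[[0.4461 0.1831 0.088 ]]
turns [array([  0.0016,  -0.0044, 178.4028]), array([ 0.0028,  0.001 , -1.5972])] shift [-344.029  -340.2294   -0.1412] q6 -0.15001046755177705
```

The rows are not in the units I measure in: shifts go in shares of 400 mm and turns go in shares of 45 degrees. I convert before sending: -344 mm is -0.86, -340 mm is -0.85, -1.6 degrees is -0.0356.

Call:
send_rows(
  rows="0 0 -0.0089 -0.1075 -0.1063 0 0.3;0 0 -0.0178 -0.215 -0.2125 0 0.3;0 0 -0.0267 -0.3225 -0.3188 0 0.3;0 0 -0.0356 -0.43 -0.425 0 0.3;0 0 -0.0356 -0.5375 -0.5313 0 0.3;0 0 -0.0356 -0.645 -0.6375 0 0.3;0 0 -0.0356 -0.7525 -0.7438 0 0.3;0 0 -0.0356 -0.86 -0.85 0 0.3",
)

```text
time: 1.9
eef_pos: [0.4448, 0.1805, 0.2203]
tcp_rot: [0.176, 0.984, 0.0, 0.001]
contact_force: [0.1, 0.2, -0.1]
opening: 0.649
finger_force: 0.0
```

Run:
```python
from h import *
ctrl.read_camera('top')
for _ in range(5): p=shot('wrist')
save(p,'w0.png',s=1.4); np.save('/tmp/w0.npy',p,allow_pickle=True)
st=ctrl.get_state(); print(st['time'],st['eef_pos'],st['qpos'],st['opening'])
for t in('cell','stand'):
  for d in ctrl.look_for(p,t): 
    w=toworld(p,d['position']);print(t,d['p'],w,proj(p,w))
print(proj(p,[[.445,.183,.088],[.445,.183,.02]]))
```

```text
2.2 [0.4439 0.1829 0.2198] [ 0.179  -0.1551  2.0416  0.0004  1.2552 -1.0377] 0.6552244513323805
cell 0.85 [0.4413 0.1838 0.0904] [[280.6205 203.8197]]
cell 0.75 [0.4455 0.296  0.109 ] [[406.1283 169.7121]]
stand 0.87 [0.4359 0.1855 0.0176] [[280.4276 182.782 ]]
stand 0.62 [0.6188 0.3036 0.0187] [[416.2541 283.4701]]
stand 0.27 [ 0.5068 -0.1228  0.0221] [[ 80.3108 313.4734]]
[[281.2138 207.0173]
 [281.1394 191.2208]]
```

View pics/w0.png

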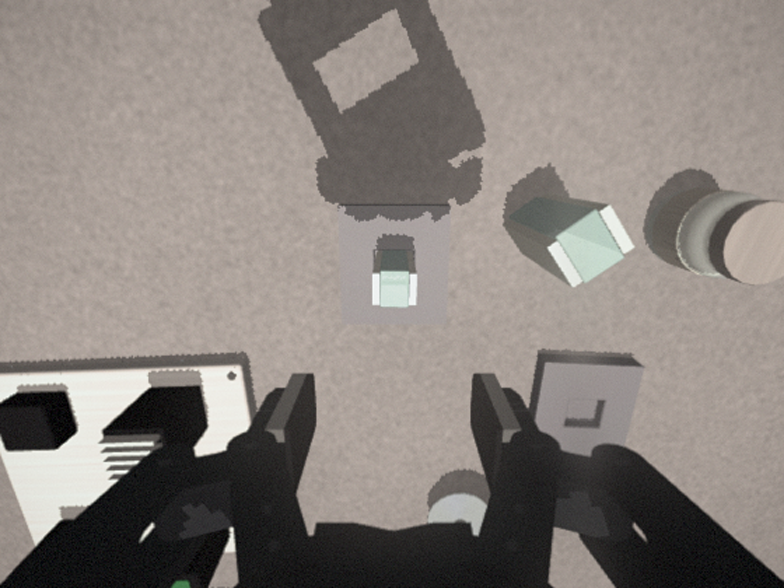

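Scaled: 149 mm is 0.3725, 140 mm is 0.35.

Call:
send_rows(
  rows="0 0 0 0 0 0.1 0.3;0 0 0 0 0 0.2125 0.3;0 0 0 0 0 0.3125 0.3;0 0 0 0 0 0.35 0.3;0 0 0 0 0 0.3725 0.3;0 0 0 0 0 0.3725 0.3;0 0 0 0 0 0.3725 0.3",
  grip_force=30,
)

```text
time: 3.18
eef_pos: [0.4454, 0.1826, 0.0724]
tcp_rot: [0.176, 0.984, 0.001, 0.001]
contact_force: [-0.3, 0.1, -0.3]
opening: 0.647
finger_force: 0.0
```

Run:
```python
from h import *
p=shot('wrist'); save(p,'w1.png',s=1.4)
st=ctrl.get_state(); print(st); plan([.4445,.183,.071],np.radians(-20.1),st)
```

```text
{'time': 3.225, 'qpos': array([ 0.1777,  0.0367,  2.1552,  0.    ,  0.9468, -1.0382]), 'dq': array([-0.0007,  0.0009,  0.0073, -0.001 , -0.0018,  0.0021]), 'joint_efforts': array([  0.0473, -25.7672, -24.3546,   0.0011,  -0.0002,   0.0001]), 'eef_pos': array([0.4454, 0.1825, 0.0723]), 'tcp_rot': array([0.1765, 0.9843, 0.0005, 0.0014]), 'contact_force': array([ 0.2446, -0.0936,  0.5766]), 'wrist_torque': array([-0.0634, -0.0089,  0.002 ]), 'finger_force': 0.0, 'opening': 0.649489735796017}
turns [array([  0.2252,  -0.1344, 179.7676]), array([ 0.0857,  0.1435, -0.2322])] shift [0.9843 0.1485 1.3202] q6 -1.0382228033091556
```

View pics/w1.png

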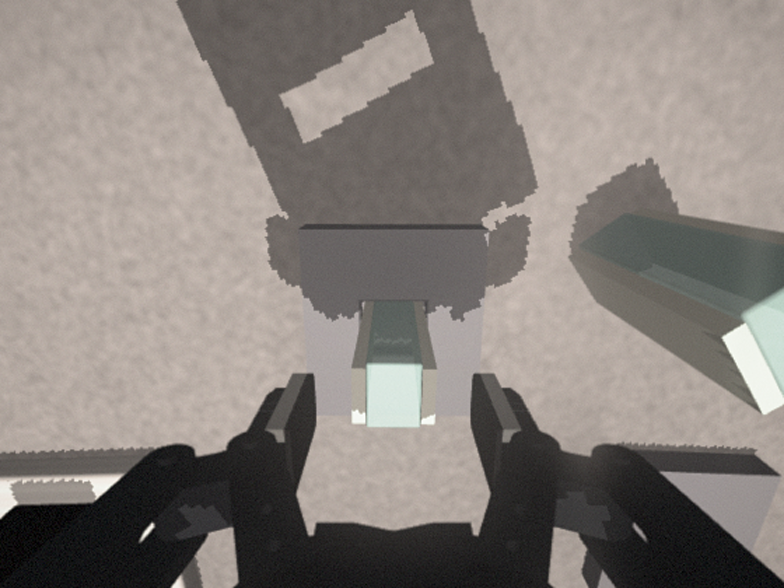

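Scaled: 1 mm is 0.0025.

Call:
send_rows(
  rows="0 0 0 0.0025 0 0 0.3;0 0 0 0.0025 0 0 -1;0 0 0 0.0025 0 0 -1;0 0 0 0.0025 0 0 -1;0 0 0 0.0025 0 0 -1;0 0 0 0.0025 0 0 -1;0 0 0 0.0025 0 0 -1",
  grip_force=35,
)

```text
time: 4.1
eef_pos: [0.4437, 0.1827, 0.0713]
tcp_rot: [0.176, 0.984, 0.0, 0.0]
contact_force: [-0.3, 0.5, 5.7]
opening: 0.336
finger_force: 34.9
```

Scaled: -125 mm is -0.3125, -115 mm is -0.2875.

Call:
send_rows(
  rows="0 0 0 0 0 -0.0125 -1;0 0 0 0 0 -0.0375 -1;0 0 0 0 0 -0.075 -1;0 0 0 0 0 -0.1375 -1;0 0 0 0 0 -0.2125 -1;0 0 0 0 0 -0.2875 -1;0 0 0 0 0 -0.3125 -1;0 0 0 0 0 -0.3125 -1",
)

```text
time: 5.1
eef_pos: [0.4435, 0.1827, 0.1965]
tcp_rot: [0.177, 0.984, 0.0, 0.001]
contact_force: [0.2, 0.2, -2.2]
opening: 0.334
finger_force: 34.7
```

Run:
```python
from h import *
p=shot('wrist'); save(p,'w2.png',s=1.4); np.save('/tmp/w2.npy',p,allow_pickle=True)
st=ctrl.get_state(); print(st['time'],st['eef_pos'],st['tcp_rot'],st['contact_force'],st['finger_force'])
plan([.5796,-.0737,.1965],np.radians(-17.83),st)
# meter check from wrist view
th=np.radians(-17.83);c,s=np.cos(th),np.sin(th)
M=lambda P:np.array([.5601,-.1326,0])+np.array(P)@np.array([[c,s,0],[-s,c,0],[0,0,1]])
pts=M(np.array([[-.122,-.125,.02],[-.122,.125,.02],[.092,.125,.02],[.092,-.125,.02],[-.062,.062,.065],[.04,.062,.09],[.04,.038,.09],[.04,.086,.09]]))
print(proj(p,pts)*1.4)
# cell predicted top corners
R=Ro.from_quat(st['tcp_rot']).as_matrix()
tt=[st['eef_pos']+R@np.array([a,b,-(.088-.0713)]) for a in(-.013,.013) for b in(-.01,.01)]
print(proj(p,tt)*1.4)
```

```text
5.15 [0.4428 0.1825 0.1952] [ 0.1765  0.9843 -0.0001 -0.0004] [-1.1613 -0.5612 -1.7359] 34.67320740222931
turns [array([ -0.0633,   0.0336, 177.496 ]), array([-0.0217, -0.0409, -2.504 ])] shift [-217.2938 -192.7249   -1.3466] q6 -1.0372081757967124
[[-55.8592 389.6489]
 [231.2156 379.3574]
 [265.4058 572.6263]
 [ 20.6394 578.2844]
 [144.3345 477.0069]
 [155.8125 602.0493]
 [126.7399 602.6658]
 [185.0267 601.3945]]
[[363.3577 429.4828]
 [418.0194 429.521 ]
 [361.8424 364.8194]
 [419.4177 364.8591]]
```

View pics/w2.png

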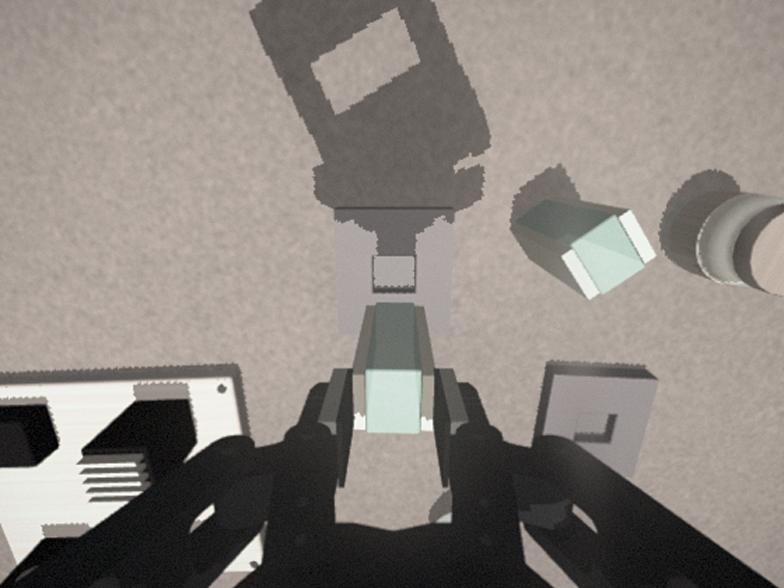

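Scaled: -217 mm is -0.5425, -208 mm is -0.52, -2.5 degrees is -0.0556.

Call:
send_rows(
  rows="0 0 -0.0111 -0.05 -0.045 0 -1;0 0 -0.0222 -0.15 -0.1325 0 -1;0 0 -0.0333 -0.255 -0.225 0 -1;0 0 -0.0444 -0.3575 -0.3175 0 -1;0 0 -0.0556 -0.46 -0.4075 0 -1;0 0 -0.0556 -0.52 -0.4625 0 -1;0 0 -0.0556 -0.5425 -0.4825 0 -1;0 0 -0.0556 -0.5425 -0.4825 0 -1",
)

```text
time: 6.15
eef_pos: [0.579, -0.0736, 0.1944]
tcp_rot: [0.155, 0.988, 0.0, -0.001]
contact_force: [0.2, -0.5, -1.1]
opening: 0.335
finger_force: 34.8
```

Run:
```python
from h import *
for _ in range(4): p=shot('wrist')
np.save('/tmp/w3.npy',p,allow_pickle=True)
q=shot('scene'); np.save('/tmp/s3.npy',q,allow_pickle=True)
st=ctrl.get_state(); print(st['time'],st['eef_pos'],st['tcp_rot'],st['contact_force'],st['finger_force'])
plan([.5796,-.0737,.1965],np.radians(-17.83),st)
th=np.radians(-17.83);c,s=np.cos(th),np.sin(th)
M=lambda P:np.array([.5601,-.1326,0])+np.array(P)@np.array([[c,s,0],[-s,c,0],[0,0,1]])
pts=M(np.array([[-.122,-.125,.02],[-.122,.125,.02],[.092,.125,.02],[.092,-.125,.02],
 [-.1045,.038,.09],[-.1045,.086,.09],[-.0595,.086,.09],[-.0595,.038,.09],[-.04,.076,.065],[-.04,.048,.065]]))
for P in(p,q):
  im=P['color'].copy()
  for i,u in enumerate(proj(P,pts)):
    cv2.circle(im,tuple(int(round(a*8)) for a in u),12,(255,0,0) if i<4 else (255,0,255),1,cv2.LINE_AA,3)
  P['color']=im
save(p,'w3.png',s=1.4); save(q,'s3.png',(120,150,290,260),4.7)
```

```text
6.4 [ 0.5793 -0.0725  0.1958] [ 0.1542  0.988   0.0001 -0.0001] [ 0.2016  0.5816 -0.5967] 34.771193861961365
turns [array([   0.0279,    0.0149, -179.9155]), array([ 0.0095, -0.0178,  0.0845])] shift [-0.6899 -1.0246 -0.7002] q6 -1.5594686782595824
```

View pics/w3.png

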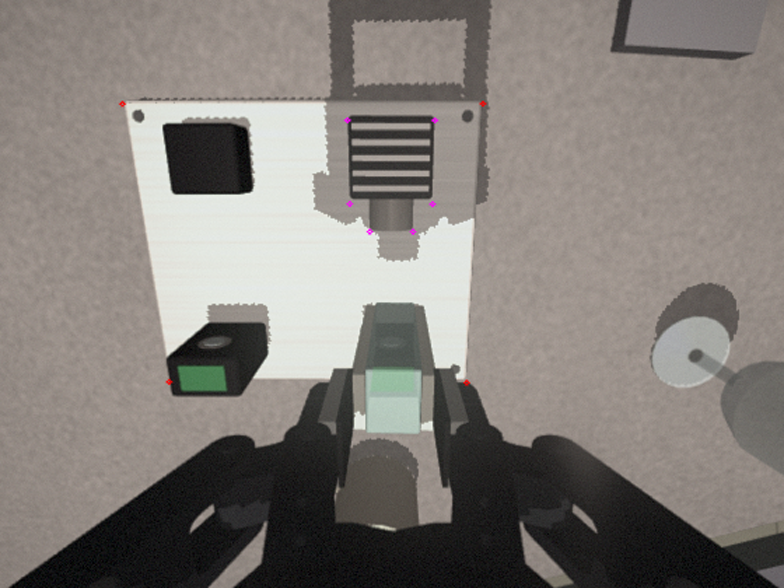

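View pics/s3.png

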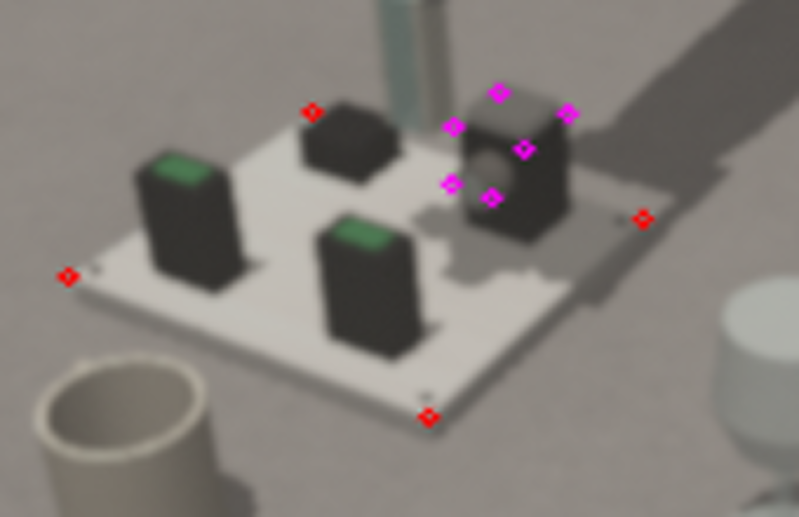

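Scaled: 93 mm is 0.2325, 90 mm is 0.225.

Call:
send_rows(
  rows="0 0 0 0 -0.0013 0.025 -1;0 0 0 0 -0.0013 0.075 -1;0 0 0 0 -0.0013 0.125 -1;0 0 0 0 -0.0013 0.17 -1;0 0 0 0 -0.0013 0.205 -1;0 0 0 0 -0.0013 0.225 -1;0 0 0 0 -0.0013 0.2325 -1;0 0 0 0 -0.0013 0.2325 -1",
)

```text
time: 7.4
eef_pos: [0.5799, -0.0743, 0.1032]
tcp_rot: [0.155, 0.988, -0.0, 0.0]
contact_force: [0.7, -0.8, -1.2]
opening: 0.333
finger_force: 34.8
```

Run:
```python
from h import *
S=[]
for _ in range(8): p=shot('wrist'); st=ctrl.get_state(); S.append(st['eef_pos'])
st['eef_pos']=np.mean(S,0); print(st['time'],st['eef_pos'],st['contact_force'],st['finger_force'])
plan([.5796,-.0737,.1033],np.radians(-17.83),st)
th=np.radians(-17.83);c,s=np.cos(th),np.sin(th)
M=lambda P:np.array([.5601,-.1326,0])+np.array(P)@np.array([[c,s,0],[-s,c,0],[0,0,1]])
for i,u in enumerate(proj(p,M(np.array([[-.122,-.125,.02],[-.122,.125,.02],[-.1045,.038,.09],[-.1045,.086,.09],[-.04,.076,.065],[-.04,.048,.065]])))):
    cv2.circle(p['color'],tuple(int(round(a*8)) for a in u),12,(255,0,0),1,cv2.LINE_AA,3)
save(p,'w4.png',s=1.4)
```

```text
7.8 [ 0.5799 -0.0743  0.1034] [-0.1799  0.9831 -1.058 ] 34.76356565952301
turns [array([  -0.0432,   -0.0007, -179.9995]), array([-0.0004,  0.0275,  0.0005])] shift [0.4882 0.5186 0.1443] q6 -1.5605457425678837
```

View pics/w4.png

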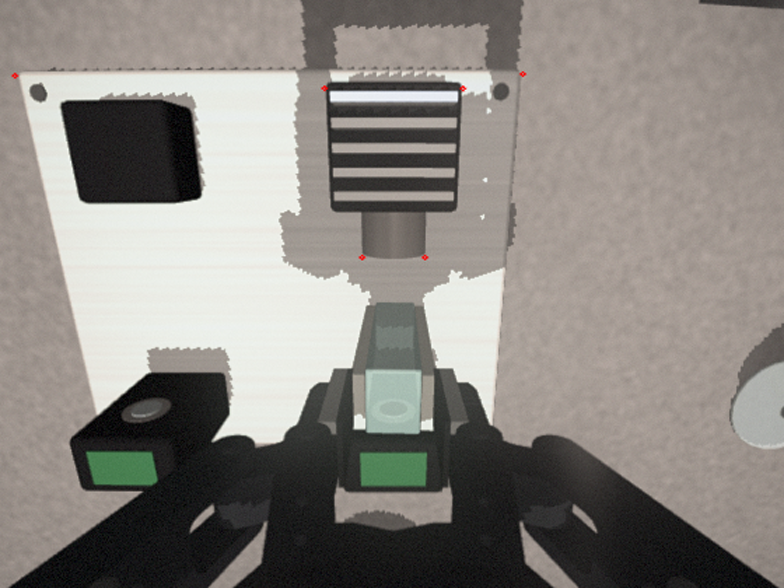

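The cell hangs between the snout and the post. Snout, cell and sensor are all centred on column 393, and there's clear space around the cell.

```bash
python3 -c "
from plant import ctrl
print(ctrl.sign_off())"
```

```text
the job is handed in; nothing more can be done
None
```

I handed the job in with the arm still holding the smaller cell by its frosted faces, upright in the lamp bay and about 0.7 mm from my estimate of the beam centre. It hung clear of the meter in the last picture, with the wine glass, jar and mug never approached; the sign-off returned no verdict.

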